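# Fish a spacer sleeve out of a box-section socket with spring tongs

### The job

A short spacer sleeve has dropped to the bottom of one of the bracket's two box-section sockets. Take the spring tongs out of their holder, reach down into that socket, squeeze them shut on the sleeve and lift it out, without the robot's own fingers touching the sleeve. Lower the tongs, still gripping the sleeve, fully into their holder and only then let go, so that the sleeve lies on the holder's floor and the tongs hang upright with their shoulder bar on its rim again.

Things in the scene. Friction and masses are not known exactly. Their poses are not given: they have to be found in the camera images.
- tongs: Steel spring tongs, 150 mm tall, 190 g, hanging handles up (z up) in the holder. Origin midway between the jaw tips, at tip level. Two upright parallel jaws, 16 mm wide along x, slide along y: 44 mm apart open, 14 mm least. A flat shoulder bar, 100 mm along x by 30 by 8 mm, underside 72 mm above the tips, hangs on the holder's rim; across a socket's rim it stops the tips 8 mm above the floor.
- tongs_handle (a point): Where to grip the tongs from above: between their rubber handle faces, 122 mm above the tips, axes as the tongs. Faces 26 mm wide (x), 52 mm tall; over them (y) 55 mm open, 33 mm when shut on the sleeve. Springs resist with 5 N a side at first, 10 N when shut, and reopen the jaws if let go. Held at 45 to 52 mm the tongs can be carried with open jaws.
- sleeve: The part to fetch: plain steel tube, 22 mm outside, 13 mm bore, 30 mm tall, about 60 g, standing loose on the floor of one of the bracket's sockets within 6 mm of its middle in x and y. Origin: centre of its underside, z along its axis. The other socket holds an unwanted solid dark stepped plug (foot 26 mm, stem 14 mm across, 45 mm tall).
- bracket: Welded steel bracket, fixed: base plate 130 (x) by 250 (y) by 6 mm with two upright stubs of rectangular tube, open at the top, centred at y = +70 and -70 mm. Each socket is 42 mm (x) by 72 mm (y) inside, wall 4 mm, floor 6 mm and rim 86 mm above the table. Origin: centre of the plate's underside, on the table.
- holder: Tong holder, fixed: open-topped grey steel box, 70 mm (x) by 96 mm (y) inside, wall 4 mm, floor 6 mm and rim 86 mm above the table. The tongs hang with their axes roughly along its own, the shoulder bar across its two x-end rims, tips 8 mm above the floor. Origin: centre of its underside, on the table.
Mind the look-alikes: they are no part of the job. What is shaped like the tongs but purple is not meant. Leave any yellow look-alike of the holder alone.

How it is judged:
By the outcome, as a careful person would: the job done as asked, in the order asked, and still so for the second after the job is handed in, with the robot touching nothing.
It also fails if it takes over 56 s, if anything falls off the work surface, if the arm or the gripper's body presses on something with over 40 N, if the wrist force passes 120 N, or if a joint passes its speed limit or range.

### The arm

A 7-joint arm with a two-finger parallel gripper is mounted at the origin on the work surface. World frame = base frame: x ahead of the robot, y to its left, z up, the work surface at z = 0. Lengths are in m, angles in rad, forces in N, time in s.
With the tool pointing down it reaches from about 0.425 to 0.95 m from the base axis. Payload 4.7 kg.
Tool frame: the origin (TCP) lies between the finger pads; the fingertips stand 25 mm ahead of it and the grasp point (between the pads) lies 6 mm ahead of it; z points along the fingers, y is the line along which they close (so a half turn about z gives the same grasp; the last joint's range is limited). The gripper opens to 85 mm and grips with 20 to 120 N. Pads are 22 mm wide; open, the fingers measure 114 mm over their backs; the gripper's body (76 mm by 85 mm) begins 54 mm behind the grasp point. The pads swing forward as they close: fully open they stand 13 mm farther back than shut.
Start: joints at [1.241, 0.469, -0.049, 1.532, 0.024, 1.141, -0.082], TCP at [0.2, -0.645, 0.256] pointing down, gripper open.
Joint ranges: [-2.59, 2.59], [-0.33, 1.99], [-1.39, 1.29], [0.1, 2.45], [-1.04, 4.18], [0.21, 1.99], [-2.66, 2.66]. Speed limits (rad/s): [2.57, 2.57, 3.14, 3.14, 3.14, 3.14, 3.14].

### API

Orientations are given as a 3x3 rotation matrix whose columns are the frame's x, y, z axes.
In Python, from rig import * gives the robot as it stands. Calls block until the motion is done:
- movep(position, orientation): joint-space move of the TCP to a pose.
- move_l(position, attitude=None, feed=0.15, until_force=None): straight line of the TCP; attitude=None keeps the orientation; feed is the mean speed in m/s. With until_force (N) it stops when the force on the tool has changed by that much, and returns True; else False.
- move_joints(angles): joint-space move.
- command_gripper(opening, newtons=None): finger opening in m; newtons is the grip in N (None keeps the last); returns when the fingers have stopped.
- sleep(seconds).
- inverse_kinematics(position, orientation): joint angles nearest the present ones, or None.
- sense(): the state.
- camera(name): name is "scene" or "top"; returns (picture, depth): 420x560x3 uint8, red, green, blue; 420x560 float32, m along the optical axis (not along the pixel's ray), 0 where there is no reading.
- camera_params(name): a dict with "K" (3x3 intrinsics, pixels), "position" and "rotation" of the camera in the world. Camera axes: x right, y down, z forward; pixel columns grow to the right and rows downward; lengths in m; the calibration is good to about 2 mm. A picture is of the moment at which its call begins. camera_params takes no time and is no camera call.
A pose or a line that the arm cannot do raises Unreachable and nothing moves.
- finish_job(): hands the job in; it is judged then, once.
The state is a dict: "time_s": time; "joint_pos": joint angles; "qd": joint speeds; "joint_efforts": joint torques, N m; "position": TCP position; "tcp_rot": TCP orientation; "wrist_force": force on the tool from outside, world axes, zero at the start; "ft_torque": the same for the moment, N m; "finger_gap": finger opening in m; "gripper_force": force on a finger pad.
Only numpy, scipy, OpenCV 4.12 (cv2) and the standard library are available. Lean on these libraries where they do the work, as an engineer would, in place of code of your own. Each camera call takes 0.05 s, during which the arm holds its last target. There are 200 camera calls.

## Working session

There is one attempt and no reset: what is moved stays moved. The work goes in short steps, each a Python script; the robot and the scene stay as the last script left them, time stands still between calls to the robot, and variables do not carry over. Pictures are saved under pics/ and viewed, at most 10 in all, crops included, and the job is handed in when it is done.

```bash
mkdir -p pics; cat > h.py <<'E'
from rig import *
import numpy as np, cv2
def cloud(name):
    im,d=camera(name); p=camera_params(name); K=np.array(p["K"]);R=np.array(p["rotation"]);t=np.array(p["position"])
    v,u=np.mgrid[:d.shape[0],:d.shape[1]]
    c=np.stack([(u-K[0,2])/K[0,0]*d,(v-K[1,2])/K[1,1]*d,d],-1)
    w=c@R.T+t; w[d==0]=np.nan
    return im,d,w
def save(n,im): cv2.imwrite(n,im[...,::-1])
E
python3 - <<'E'
from h import *
for n in ("top","scene"):
    im,d,w=cloud(n); save(f"pics/{n}0.png",im); np.savez(f"{n}0.npz",im=im,d=d,w=w)
    p=camera_params(n); print(n,p["position"],np.round(p["rotation"],3).tolist(),p["K"])
print(sense())
E
```

```text
top [0.42228928 0.077015   0.8970449 ] [[0.009, -0.993, 0.118], [-0.999, -0.013, -0.031], [0.032, -0.118, -0.993]] [[386.1366042    0.         283.35182852]
 [  0.         386.1366042  209.47154122]
 [  0.           0.           1.        ]]
scene [1.51563591 0.32206778 0.85972245] [[-0.247, 0.574, -0.781], [0.969, 0.14, -0.204], [-0.008, -0.807, -0.591]] [[521.99876315   0.         273.97559649]
 [  0.         521.99876315 214.80718584]
 [  0.           0.           1.        ]]
{'time_s': 0.1, 'joint_pos': array([ 1.24105861,  0.46933959, -0.04857225,  1.53354689,  0.02410396,
        1.14098209, -0.08230536]), 'qd': array([ 9.16037718e-05, -2.09441699e-03, -1.27021736e-03, -4.43280170e-03,
        6.38026862e-04,  1.48966423e-04,  8.46128582e-04]), 'joint_efforts': array([ 2.37035256e-04, -5.11516929e+01, -4.71328839e-02, -2.38389248e+01,
        1.08122735e-02,  4.38594085e-03,  1.92142136e-05]), 'position': array([ 0.19988097, -0.64424208,  0.25539221]), 'tcp_rot': array([[ 9.55087254e-01,  2.96324172e-01, -5.68279427e-04],
       [ 2.96324708e-01, -9.55085930e-01,  1.59195269e-03],
       [-7.10216232e-05, -1.68884896e-03, -9.99998571e-01]]), 'wrist_force': array([-0.29992978, -0.63093513, -0.15550746]), 'ft_torque': array([ 0.00450022,  0.03472672, -0.00956463]), 'gripper_force': 0.0, 'finger_gap': 0.0853498588344716}
```

View pics/top0.png

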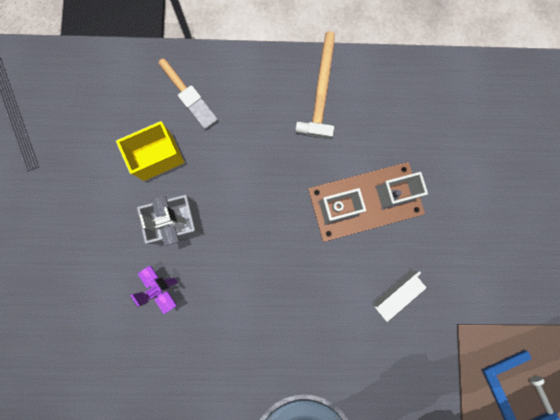

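View pics/scene0.png

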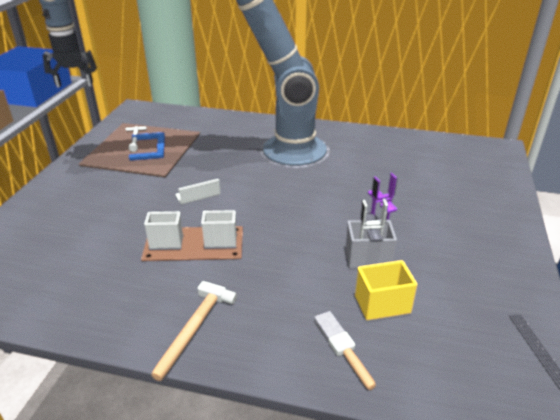

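The top view shows the sleeve ring in the left socket (339,206), the plug in the right socket (397,193), and the steel tongs in the grey holder (165,220). The purple tongs (155,290) and the yellow box (150,150) are decoys. The scene view agrees.

```bash
cat > meas.py <<'E'
from h import *
def rect(w,m,name):
    P=w[m][:,:2].astype(np.float32); (c,s,a)=cv2.minAreaRect(P*1000); b=cv2.boxPoints((c,s,a))
    e=b[1]-b[0],b[2]-b[1]; l=max(e,key=np.linalg.norm); 
    print(name,len(P),"c",np.round(c,1),"size",np.round(s,1),"long axis deg",round(np.degrees(np.arctan2(l[1],l[0]))%180,1)," med z",round(float(np.median(w[m][:,2]))*1000,1))
E
python3 - <<'E'
from meas import *
p=camera_params("top");K=np.array(p["K"]);R=np.array(p["rotation"]);t=np.array(p["position"])
D=np.load("top0.npz");im,d,w=D["im"],D["d"],D["w"]
v,u=np.mgrid[:420,:560]
def box(a,b,c,e): return (u>=a)&(u<b)&(v>=c)&(v<e)
z=w[...,2]
def ray(z0): 
    r=np.stack([(u-K[0,2])/K[0,0],(v-K[1,2])/K[1,1],np.ones_like(u)],-1)@R.T
    return t+r*((z0-t[2])/r[...,2])[...,None]
W86=ray(.086)
rim=(z>.078)&(z<.096)
rect(W86,rim&box(315,372,180,228),"sockL"); rect(W86,rim&box(380,435,165,212),"sockR"); rect(W86,rim&box(315,435,165,228),"both")
rect(W86,rim&box(130,202,190,250),"holder")
hi=(z>.10)&box(130,202,185,255); print("hi z",np.nanpercentile(z[hi],[5,50,95,100]))
n,lab,st,cc=cv2.connectedComponentsWithStats(((z>.15)&box(130,202,185,255)).astype(np.uint8))
W=ray(.164)
for i in range(1,n): 
    if st[i,4]>8: rect(W,lab==i,"handle%d"%i)
rect(W,(z>.15)&box(130,202,185,255),"handles")
# sleeve
hsv=cv2.cvtColor(im,cv2.COLOR_RGB2HSV)
sm=(hsv[...,1]<60)&(hsv[...,2]>120)&box(332,346,199,214)
sl=(z>.028)&(z<.045)&box(328,350,196,216)
W36=ray(.036)
rect(W36,sl,"sleeve depth"); rect(W36,sm,"sleeve col")
big=cv2.resize(im[160:300,130:270],(560,560),interpolation=cv2.INTER_CUBIC)
b2=cv2.resize(im[160:260,310:440],(780,600),interpolation=cv2.INTER_CUBIC)
save("pics/c1.png",big); save("pics/c2.png",b2)
# scene
D=np.load("scene0.npz");w=D["w"];z=w[...,2]
for nm,m in (("sc holder",box(340,400,215,270)&(z>.08)&(z<.09)),("sc sockL",box(195,240,205,250)&(z>.082)&(z<.09)),("sc sockR",box(140,185,205,250)&(z>.082)&(z<.09)),("sc handles",box(350,392,195,240)&(z>.12)&(D["im"].max(-1)*1.<256))): rect(w,m,nm)
E
```

```text
sockL 261 c [532.  -77.5] size [50.3 81.5] long axis deg 105.8  med z 86.0
sockR 284 c [ 569.8 -211.6] size [50.3 82.8] long axis deg 105.9  med z 86.0
both 545 c [ 551.  -144.8] size [ 50.4 221.4] long axis deg 105.8  med z 86.0
holder 837 c [492.9 296.6] size [101.8 105.4] long axis deg 105.9  med z 86.0
hi z [0.10195098 0.13677337 0.16469761 0.16698492]
handle1 62 c [498.9 272.6] size [27.2  8.2] long axis deg 18.8  med z 164.0
handle2 68 c [483.  318.9] size [27.2  8.8] long axis deg 19.2  med z 164.0
handles 130 c [490.9 295.9] size [27.3 57.4] long axis deg 108.8  med z 164.0
sleeve depth 70 c [538.9 -73.5] size [28.9 39.9] long axis deg 105.7  med z 36.0
sleeve col 92 c [533.7 -75.9] size [32.2 23.9] long axis deg 76.6  med z 36.0
sc holder 439 c [545.1 309.5] size [182.8 105.2] long axis deg 15.4  med z 85.2
sc sockL 186 c [534.2 -79.4] size [58.3 80. ] long axis deg 105.2  med z 85.5
sc sockR 196 c [ 571.2 -214.3] size [58.9 80.5] long axis deg 104.9  med z 85.5
sc handles 194 c [491.7 296.4] size [30.9 56.6] long axis deg 108.8  med z 145.5
```

View pics/c1.png

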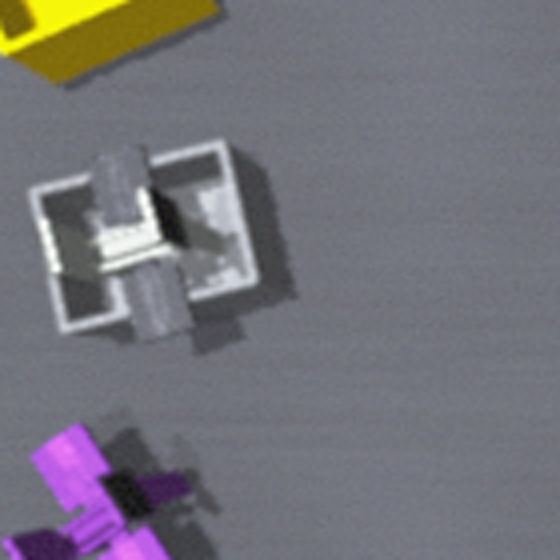

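View pics/c2.png

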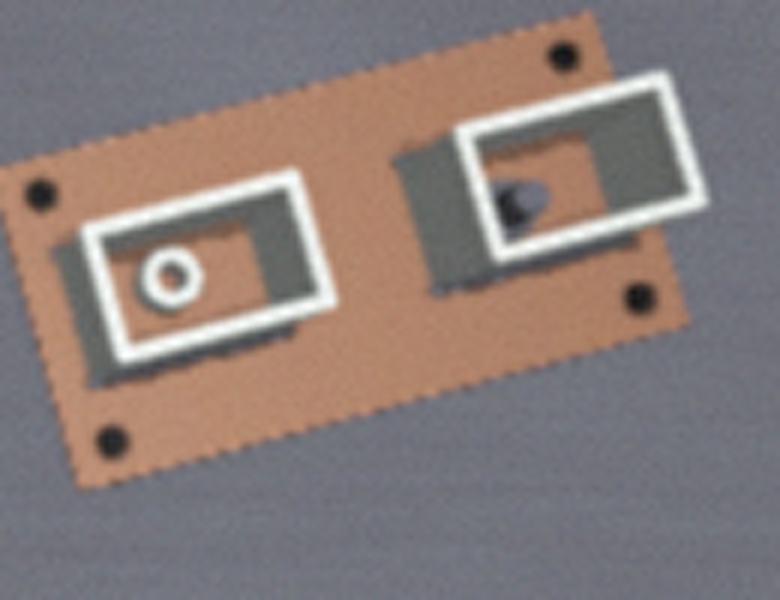

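The crops confirm the ring centre at full-image pixel (338.3,205.8), and that the tongs' handles line up with the grey holder. The measured sizes match: sockets 50x81 mm and 139 mm apart, handles 27x57 mm. Next I'll grasp the tongs.

```bash
cat >> h.py <<'E'
def Rt(deg):
    a=np.radians(deg); y=np.array([np.cos(a),np.sin(a),0]); z=np.array([0,0,-1.]); return np.c_[np.cross(y,z),y,z]
def px2w(u,v,z,name="top"):
    p=camera_params(name);K=np.array(p["K"]);R=np.array(p["rotation"]);t=np.array(p["position"])
    r=R@np.linalg.solve(K,[u,v,1.]); return t+r*(z-t[2])/r[2]
def st(m=""):
    s=sense(); print(m,round(s["time_s"],2),np.round(s["position"]*1000,1),"F",np.round(s["wrist_force"],1),"T",np.round(s["ft_torque"],2),"gap",round(s["finger_gap"]*1000,1),"gf",round(s["gripper_force"],1))
E
python3 - <<'E'
from h import *
print("sleeve",px2w(338.25,205.75,.036))
A=Rt(-71.2); c=[.4912,.2961]
print(inverse_kinematics([*c,.142],A))
movep([*c,.27],A); st("above")
command_gripper(.075,20)
move_l([*c,.143],feed=.12,until_force=8); st("down")
command_gripper(.048,20); st("grip")
move_l([*c,.153],feed=.03); st("up1")
E
```

```text
sleeve [ 0.53465094 -0.0735693   0.036     ]
[ 0.06499265  0.61941726 -0.94348444  1.85322967  0.60003357  0.98340963
 -2.38339314]
above 3.53 [491.7 295.4 269.9] F [-0.3 -0.8 -0.2] T [-0.02 -0.01  0.01] gap 85.7 gf 0.0
down 5.01 [491.6 296.6 143.8] F [ 1.2  0.4 -0.8] T [0.01 0.01 0.03] gap 74.9 gf 0.0
grip 5.39 [491.5 296.9 144.2] F [-1.1 -0.2  5.8] T [0.03 0.17 0.04] gap 47.8 gf 6.4
up1 5.88 [491.2 295.8 152.9] F [ 0.1 -0.5 -1.7] T [-0.    0.01  0.06] gap 48.4 gf 6.4
```

```bash
python3 - <<'E'
from meas import *
x,y,_=sense()["position"]
move_l([.4912,.2961,.285],feed=.12); st("lift")
A=Rt(-74.2)
tgt=[.535,-.0745]
movep([*tgt,.285],A); sleep(.3); st("over"); print(sense()["joint_pos"])
im,d,w=cloud("scene"); save("pics/s1.png",im[100:300,100:367].repeat(3,0).repeat(3,1))
p=w[(w[...,2]>.145)&(w[...,2]<.235)&(abs(w[...,0]-.53)<.1)&(abs(w[...,1]+.075)<.1)]
for a in np.arange(.145,.235,.01):
    q=p[(p[:,2]>=a)&(p[:,2]<a+.01)]
    if len(q)>3: print(round(a,3),len(q),np.round(q.min(0)*1000),np.round(q.max(0)*1000),np.round(q.mean(0)*1000))
E
```

```text
lift 7.12 [490.9 295.7 284.1] F [-0.2 -0.6 -1.6] T [-0.02  0.02  0.03] gap 48.3 gf 6.4
over 8.82 [535.1 -73.6 285.1] F [ 0.9  0.1 -1.5] T [ 0.05 -0.02 -0.06] gap 48.1 gf 6.4
[ 0.93827213  0.45391997 -1.16796264  1.77451148  0.44528719  1.21281902
 -1.64885819]
0.155 11 [534. -94. 156.] [549. -53. 165.] [542. -75. 160.]
0.165 19 [531. -94. 165.] [551. -51. 174.] [540. -71. 171.]
0.175 16 [527. -95. 176.] [552. -50. 185.] [539. -73. 180.]
0.185 15 [523. -94. 187.] [552. -51. 195.] [541. -74. 191.]
0.195 13 [535. -94. 196.] [552. -52. 204.] [542. -71. 200.]
0.205 12 [532. -94. 206.] [550. -51. 214.] [540. -66. 210.]
0.215 17 [526. -93. 215.] [551. -50. 224.] [541. -71. 220.]
0.225 120 [ 480. -104.  226.] [588. -47. 235.] [549. -70. 232.]
```

View pics/s1.png

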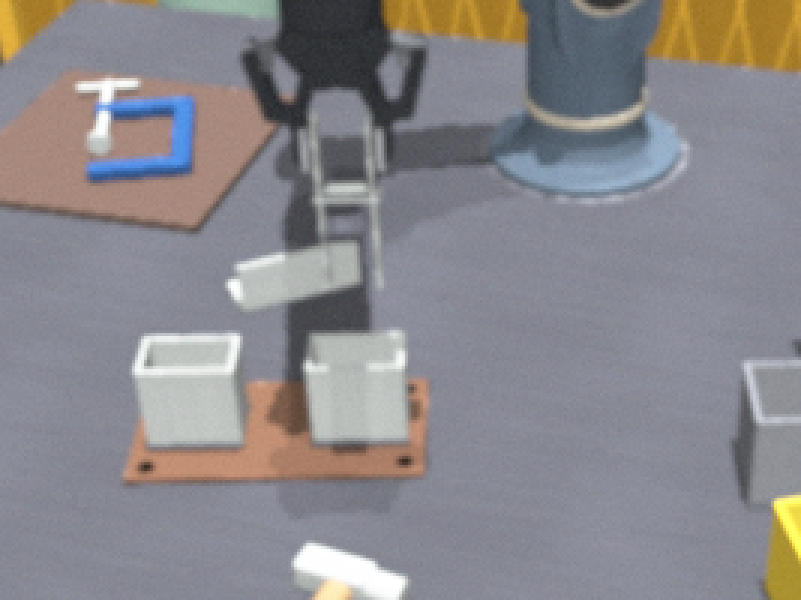

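The tongs hang upright and open above the left socket (jaw tips at about (330,280) and (378,285) in the crop). Next I'll descend with a contact check.

```bash
python3 - <<'E'
from h import *
c=[.5345,-.0752]
move_l([*c,.19],feed=.12,until_force=8); st("a")
r=move_l([*c,.1425],feed=.04,until_force=6); st("b"); print(r)
E
```

```text
a 9.81 [535.1 -75.  190.7] F [-0.7  0.4 -1.5] T [-0.01  0.02 -0.  ] gap 48.3 gf 6.4
b 10.89 [534.4 -75.1 143.7] F [0.2 0.2 4.3] T [ 0.01 -0.04 -0.01] gap 48.0 gf 6.4
True
```

```bash
python3 - <<'E'
from h import *
c=[.5345,-.0752]
command_gripper(.042,30); st("g42")
move_l([*c,.1448],feed=.03); st("z")
command_gripper(.036,40); st("g36")
command_gripper(.025,60); sleep(.2); st("shut")
E
```

```text
g42 11.12 [534.4 -75.2 144.1] F [-1.3 -0.1  8.1] T [-0.    0.18  0.04] gap 42.3 gf 7.7
z 11.38 [534.3 -75.3 144.5] F [ 0.2 -0.6 -2.8] T [-0.02 -0.02 -0.03] gap 42.3 gf 7.7
g36 11.61 [534.2 -75.3 144.8] F [-1.6 -1.8  3.4] T [-0.15  0.41  0.02] gap 36.5 gf 8.9
shut 12.03 [534.4 -75.3 145.6] F [-2.2 -1.2  7.4] T [-0.17  0.79  0.03] gap 29.1 gf 58.5
```

```bash
python3 - <<'E'
from h import *
command_gripper(.025,25); sleep(.3); st("25N")
im,d=camera("top"); save("pics/t2.png",cv2.resize(im[150:250,290:420],None,fx=6,fy=6,interpolation=cv2.INTER_CUBIC))
E
```

```text
25N 12.55 [534.4 -75.3 145.6] F [-4.1 -1.1  7.3] T [-0.27  0.77 -0.01] gap 29.6 gf 58.5
```

View pics/t2.png

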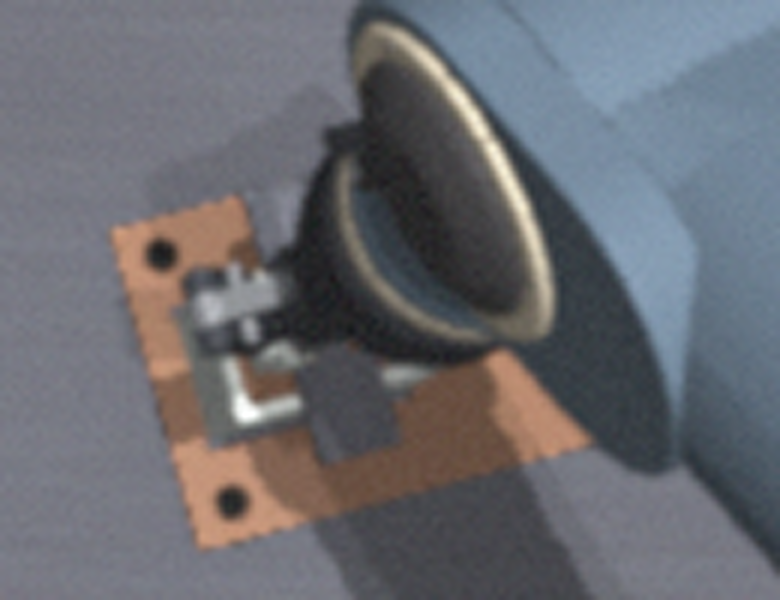

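The arm hides the jaws in this view. I'll lift and check by weight and from the scene camera.

```bash
python3 - <<'E'
from h import *
c=[.5345,-.0752]
command_gripper(.025,60)
move_l([*c,.16],feed=.04); sleep(.2); st("l1")
move_l([*c,.285],feed=.1); sleep(.3); st("l2")
im,d,w=cloud("scene"); save("pics/s2.png",cv2.resize(im[120:260,160:300],(600,600),interpolation=cv2.INTER_CUBIC)); np.savez("s2.npz",im=im,w=w)
E
```

```text
l1 13.55 [534.3 -75.2 159.7] F [ 0.4 -0.1 -2.3] T [ 0.04  0.01 -0.04] gap 29.4 gf 59.3
l2 15.25 [534.4 -75.1 284.8] F [ 0.2 -0.5 -2.7] T [-0.06 -0.03 -0.04] gap 29.0 gf 59.3
```

View pics/s2.png

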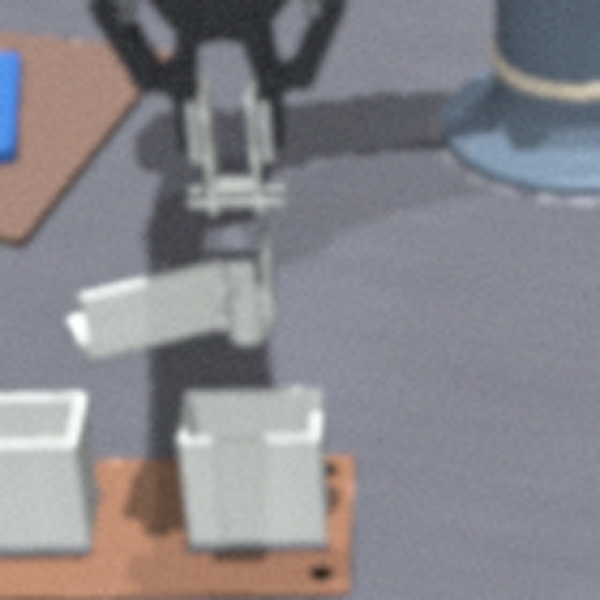

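The sleeve is held between the jaw tips (crop (248,310)), standing upright and projecting slightly below them. The measured weight of 2.7 N fits tongs plus sleeve. I'll move over the holder, measuring its rim now that it is empty.

```bash
python3 - <<'E'
from meas import *
im,d,w=cloud("top"); z=w[...,2]; v,u=np.mgrid[:420,:560]
rect(w,(z>.08)&(z<.092)&(u>130)&(u<202)&(v>188)&(v<252),"holder")
D=np.load("s2.npz"); w=D["w"]; m=(w[...,2]>.12)&(w[...,2]<.2)&(abs(w[...,0]-.535)<.05)&(abs(w[...,1]+.075)<.05)
print("low z",np.percentile(w[m][:,2],[0,2,10]))
p=w[m]
for a in np.arange(.14,.2,.01):
    q=p[(p[:,2]>=a)&(p[:,2]<a+.01)]
    if len(q)>3: print(round(a,3),len(q),np.round(q.min(0)*1000),np.round(q.max(0)*1000))
movep([.4912,.2961,.29],Rt(-71.9)); sleep(.3); st("over")
E
```

```text
holder 412 c [496.4 298.2] size [ 78.7 105.1] long axis deg 105.6  med z 85.5
low z [0.14625382 0.14844615 0.15200387]
0.14 11 [534. -83. 146.] [547. -66. 150.]
0.15 44 [524. -87. 150.] [549. -62. 160.]
0.16 37 [521. -87. 160.] [550. -60. 170.]
0.17 67 [525. -89. 170.] [548. -60. 180.]
0.18 16 [529. -88. 180.] [547. -59. 189.]
0.19 13 [524. -87. 191.] [549. -60. 198.]
over 17.05 [491.7 295.3 289.9] F [-0.8 -0.9 -2.3] T [-0.02  0.04  0.03] gap 29.6 gf 59.3
```

```bash
python3 - <<'E'
from h import *
c=[.4945,.2975]
movep([*c,.29],Rt(-74.2))
move_l([*c,.185],feed=.12,until_force=15); st("a")
r=move_l([*c,.1435],feed=.03,until_force=6); st("b"); print(r)
E
```

```text
a 18.32 [494.9 298.1 185.9] F [ 0.4  1.3 -2.2] T [ 0.04  0.05 -0.  ] gap 29.4 gf 59.3
b 19.53 [494.4 297.7 145.7] F [-0.4 -0.1  5.9] T [-0.11  0.25 -0.01] gap 29.4 gf 60.2
True
```

Contact came at 145.7 mm, the same as the seated height in the socket. Now I'll release, lowering to compensate for the pads swinging up.

```bash
python3 - <<'E'
from h import *
c=[.4945,.2975]
command_gripper(.040,20); st("40"); move_l([*c,.140],feed=.03,until_force=5); st("d")
command_gripper(.049,20); st("49"); move_l([*c,.138],feed=.03,until_force=5); st("d")
command_gripper(.062); st("62"); command_gripper(.085); sleep(.2)
move_l([*c,.29],feed=.1); st("up")
movep([.45,-.25,.32],Rt(-74.2)); sleep(.3)
a,_,w=cloud("top"); b,_,w2=cloud("scene")
z=w[...,2]; v,u=np.mgrid[:420,:560]
m=(z>.15)&(u>130)&(u<202)&(v>185)&(v<255); P=w[m]; print(len(P),P.mean(0),P[:,2].max())
print(cv2.minAreaRect((P[:,:2]*1000).astype(np.float32)))
f=lambda i: cv2.resize(i,(400,400),interpolation=cv2.INTER_CUBIC)
save("pics/f.png",np.hstack([f(a[185:255,130:200]),f(b[190:270,330:410])]))
st()
E
```

```text
40 19.8 [493.9 296.6 144.3] F [-0.1 -0.6  1.6] T [ 0.04 -0.04  0.02] gap 40.0 gf 8.1
d 20.01 [494.6 297.8 141.6] F [-0.3 -0.9  2.4] T [-0.11 -0.15  0.01] gap 40.0 gf 8.1
49 20.27 [493.9 297.4 141. ] F [-1.1 -0.3 -1.7] T [-0.03  0.04 -0.02] gap 49.2 gf 6.2
d 20.48 [494.6 297.9 138.3] F [0.5 0.5 3. ] T [-0.03 -0.1  -0.03] gap 49.3 gf 6.2
62 20.76 [494.1 297.3 137.4] F [-0.4 -0.7  0.3] T [-0.08  0.04 -0.  ] gap 62.6 gf 0.0
up 22.99 [494.3 297.2 289.4] F [-0.6 -0.   1.1] T [ 0.05  0.01 -0.01] gap 85.0 gf 0.0
133 [0.49211879 0.29653313 0.16026937] 0.16668099960981575
((492.2763977050781, 297.1175537109375), (25.821636199951172, 56.47635269165039), 16.720298767089844)
 25.38 [ 450.1 -249.8  320. ] F [ 0.5 -0.1 -0.9] T [-0.04  0.01  0.  ] gap 84.9 gf 0.0
```

View pics/f.png

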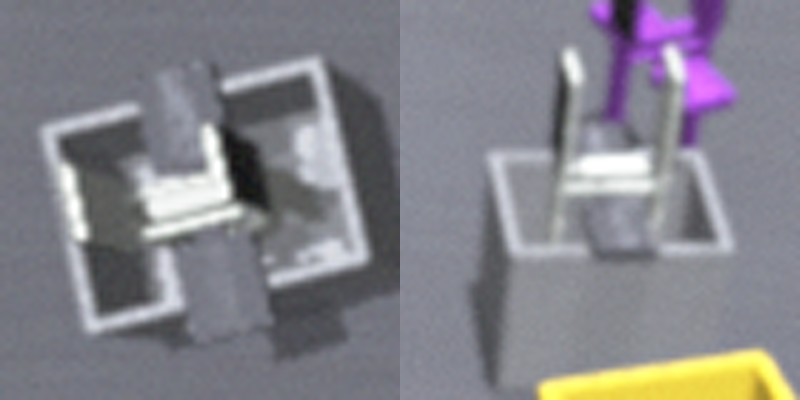

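The tongs hang upright with their bar on the grey holder's rim (left view centre (200,200), right view (610,205)) and the handles are fully open. The gap held at 29.4 mm until release, so the sleeve came down in the tongs and now lies under the bar, out of view.

```bash
python3 -c "
from rig import *
print(finish_job())"
```

```text
the job is handed in; nothing more can be done
None
```

I lifted the sleeve out with the tongs and lowered both into the grey holder before letting go, then handed the job in at about 25 s; the tongs hang upright on the rim, but the bar hides the sleeve, so that it lies on the floor is inferred from the steady grip and matching seating height, not seen.

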